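# Make up two valve-amplifier kits in compartment trays

### The job

Make up the two amplifier kits from the parts on the cutting mat. The tray that already holds the transformer is the power kit: it gets the stout tube with the black base, the big socket that this tube plugs into, and the tall slim tube; the tray that holds the volume control with its knob is the preamp kit: it gets the short slim tube and the small socket. Stand every part upright on the floor of a compartment of its own (any empty one of the right tray), do not drop the tubes, and leave the relay on the mat and the transformer and volume control where they are.

Things in the scene. Friction and masses are not known exactly. Their poses are not given: they have to be found in the camera images.
- rectifier_c (a point): Stout electron tube (octal rectifier) on the mat, 86 mm high: pins to 11 mm above its underside, black base 33 mm across from 11 to 34 mm, straight glass 30 mm across to 74 mm, dark silvery dome. 50 g. This point: on its axis, half-way up (43 mm). Best held by the glass, 10 to 25 mm above this point. Its z axis points up; it is round, so its yaw does not matter.
- output_tube_c (a point): Tall slim all-glass electron tube (output pentode), standing on nine short pins on the mat: 78 mm high, glass 22 mm across from 9 to 68 mm above its underside, silvery dome ending in a small tip. 22 g. This point: on its axis, half-way up (39 mm). Its z axis points up; it is round, so its yaw does not matter.
- preamp_tube_c (a point): Short slim all-glass electron tube (preamp triode), standing on seven short pins on the mat: 46 mm high, glass 19 mm across from 9 to 36 mm above its underside, silvery dome ending in a small tip. 14 g. This point: on its axis, half-way up (23 mm). Its z axis points up; it is round, so its yaw does not matter.
- octal_socket_c (a point): Big tube socket for the stout tube: a black disc 32 mm across, 21 mm high over all (its lowest 5 mm are solder pins), eight brass contacts in a ring on top, lying flat on the mat. 35 g. This point: on its axis, half-way up (10.5 mm). Its z axis points up; it is round, so its yaw does not matter.
- mini_socket_c (a point): Small tube socket for the short slim tube: a white ceramic disc 19 mm across, 17 mm high over all (its lowest 5 mm are solder pins), seven small holes in a ring on top, lying flat on the mat. 20 g. This point: on its axis, half-way up (8.5 mm). Its z axis points up; it is round, so its yaw does not matter.
- power_tray: Grey open tray, 183 x 183 x 22 mm, fixed, with dividers as high as the walls making four compartments 85 mm square inside; walls and floor 4 mm thick. Origin: centre of underside, z up, x and y along the sides; compartment centres at x = +-45, y = +-45 mm. The power kit: the transformer stands in the compartment at x = +45, y = +45 mm; the other three are empty.
- preamp_tray: Grey open tray, 183 x 183 x 22 mm, fixed, with dividers as high as the walls making four compartments 85 mm square inside; walls and floor 4 mm thick. Origin: centre of underside, z up, x and y along the sides; compartment centres at x = +-45, y = +-45 mm. The preamp kit: the volume control stands in the compartment at x = +45, y = +45 mm; the other three are empty.
- transformer_c (a point): Mains transformer, stacked dark iron core with a yellowish winding and steel clamp, 66 x 46 mm, 50 mm high, loose in the power tray; not to be moved. This point: its centre, half-way up (25 mm).
- volume_knob_c (a point): Volume control: steel potentiometer standing on its can, with an aluminium knob 30 mm across on top, 34 mm high, loose in the preamp tray; not to be moved. This point: on its axis, half-way up (17 mm).
- relay_c (a point): Plug-in relay, clear rectangular case 28 x 21 mm, 43 mm high, copper coil inside, standing on the mat among the parts; not wanted, to be left there. This point: its centre, half-way up (21.5 mm).

How it is judged:
At the end, for the whole second after the job is handed in: Each kit's parts stand released and at rest in their tray, one thing to a compartment, on its floor (height within 6 mm low, 8 mm high), upright within 0.2 rad; relay, transformer and volume control upright and within 15 mm of where they began (x of rectifier_c in the frame of power_tray between -0.09 and 0.09 m and y of rectifier_c in the frame of power_tray between -0.09 and 0.09 m and z of rectifier_c in the frame of power_tray between 0.041 and 0.055 m and angle between each of rectifier_c, output_tube_c, octal_socket_c, transformer_c, preamp_tube_c, mini_socket_c, volume_knob_c, relay_c's own z axis and vertical below 0.2 rad and linear speed of each of rectifier, output_tube, octal_socket, preamp_tube, mini_socket below 0.03 m/s and x of output_tube_c in the frame of power_tray between -0.09 and 0.09 m and y of output_tube_c in the frame of power_tray between -0.09 and 0.09 m and z of output_tube_c in the frame of power_tray between 0.037 and 0.051 m and x of octal_socket_c in the frame of power_tray between -0.09 and 0.09 m and y of octal_socket_c in the frame of power_tray between -0.09 and 0.09 m and z of octal_socket_c in the frame of power_tray between 0.0085 and 0.0225 m and ((x of rectifier_c in the frame of power_tray above 0 m and x of output_tube_c in the frame of power_tray below 0 m) or (x of output_tube_c in the frame of power_tray above 0 m and x of rectifier_c in the frame of power_tray below 0 m) or (y of rectifier_c in the frame of power_tray above 0 m and y of output_tube_c in the frame of power_tray below 0 m) or (y of output_tube_c in the frame of power_tray above 0 m and y of rectifier_c in the frame of power_tray below 0 m)) and ((x of rectifier_c in the frame of power_tray above 0 m and x of octal_socket_c in the frame of power_tray below 0 m) or (x of octal_socket_c in the frame of power_tray above 0 m and x of rectifier_c in the frame of power_tray below 0 m) or (y of rectifier_c in the frame of power_tray above 0 m and y of octal_socket_c in the frame of power_tray below 0 m) or (y of octal_socket_c in the frame of power_tray above 0 m and y of rectifier_c in the frame of power_tray below 0 m)) and ((x of rectifier_c in the frame of power_tray above 0 m and x of transformer_c in the frame of power_tray below 0 m) or (x of transformer_c in the frame of power_tray above 0 m and x of rectifier_c in the frame of power_tray below 0 m) or (y of rectifier_c in the frame of power_tray above 0 m and y of transformer_c in the frame of power_tray below 0 m) or (y of transformer_c in the frame of power_tray above 0 m and y of rectifier_c in the frame of power_tray below 0 m)) and ((x of output_tube_c in the frame of power_tray above 0 m and x of octal_socket_c in the frame of power_tray below 0 m) or (x of octal_socket_c in the frame of power_tray above 0 m and x of output_tube_c in the frame of power_tray below 0 m) or (y of output_tube_c in the frame of power_tray above 0 m and y of octal_socket_c in the frame of power_tray below 0 m) or (y of octal_socket_c in the frame of power_tray above 0 m and y of output_tube_c in the frame of power_tray below 0 m)) and ((x of output_tube_c in the frame of power_tray above 0 m and x of transformer_c in the frame of power_tray below 0 m) or (x of transformer_c in the frame of power_tray above 0 m and x of output_tube_c in the frame of power_tray below 0 m) or (y of output_tube_c in the frame of power_tray above 0 m and y of transformer_c in the frame of power_tray below 0 m) or (y of transformer_c in the frame of power_tray above 0 m and y of output_tube_c in the frame of power_tray below 0 m)) and ((x of octal_socket_c in the frame of power_tray above 0 m and x of transformer_c in the frame of power_tray below 0 m) or (x of transformer_c in the frame of power_tray above 0 m and x of octal_socket_c in the frame of power_tray below 0 m) or (y of octal_socket_c in the frame of power_tray above 0 m and y of transformer_c in the frame of power_tray below 0 m) or (y of transformer_c in the frame of power_tray above 0 m and y of octal_socket_c in the frame of power_tray below 0 m)) and distance of each of transformer_c, volume_knob_c, relay_c from where it was at the start of the episode below 0.015 m and x of preamp_tube_c in the frame of preamp_tray between -0.09 and 0.09 m and y of preamp_tube_c in the frame of preamp_tray between -0.09 and 0.09 m and z of preamp_tube_c in the frame of preamp_tray between 0.021 and 0.035 m and x of mini_socket_c in the frame of preamp_tray between -0.09 and 0.09 m and y of mini_socket_c in the frame of preamp_tray between -0.09 and 0.09 m and z of mini_socket_c in the frame of preamp_tray between 0.0065 and 0.0205 m and ((x of preamp_tube_c in the frame of preamp_tray above 0 m and x of mini_socket_c in the frame of preamp_tray below 0 m) or (x of mini_socket_c in the frame of preamp_tray above 0 m and x of preamp_tube_c in the frame of preamp_tray below 0 m) or (y of preamp_tube_c in the frame of preamp_tray above 0 m and y of mini_socket_c in the frame of preamp_tray below 0 m) or (y of mini_socket_c in the frame of preamp_tray above 0 m and y of preamp_tube_c in the frame of preamp_tray below 0 m)) and ((x of preamp_tube_c in the frame of preamp_tray above 0 m and x of volume_knob_c in the frame of preamp_tray below 0 m) or (x of volume_knob_c in the frame of preamp_tray above 0 m and x of preamp_tube_c in the frame of preamp_tray below 0 m) or (y of preamp_tube_c in the frame of preamp_tray above 0 m and y of volume_knob_c in the frame of preamp_tray below 0 m) or (y of volume_knob_c in the frame of preamp_tray above 0 m and y of preamp_tube_c in the frame of preamp_tray below 0 m)) and ((x of mini_socket_c in the frame of preamp_tray above 0 m and x of volume_knob_c in the frame of preamp_tray below 0 m) or (x of volume_knob_c in the frame of preamp_tray above 0 m and x of mini_socket_c in the frame of preamp_tray below 0 m) or (y of mini_socket_c in the frame of preamp_tray above 0 m and y of volume_knob_c in the frame of preamp_tray below 0 m) or (y of volume_knob_c in the frame of preamp_tray above 0 m and y of mini_socket_c in the frame of preamp_tray below 0 m))); the robot touches nothing.
It fails at once if a tube is dropped or thrown: it moves faster than 0.7 m/s (a free fall of some 25 mm) out of the fingers ((linear speed of rectifier above 0.7 m/s and contact force between the fingers and rectifier below 0.05 N) or (linear speed of output_tube above 0.7 m/s and contact force between the fingers and output_tube below 0.05 N) or (linear speed of preamp_tube above 0.7 m/s and contact force between the fingers and preamp_tube below 0.05 N)).
It fails at once if relay, transformer or volume control is pushed more than 25 mm from its place or tipped over (distance of any of relay_c, transformer_c, volume_knob_c from where it was at the start of the episode above 0.025 m or angle between any of relay_c, transformer_c, volume_knob_c's own z axis and vertical above 0.5 rad).
It also fails if it takes over 131 s, if anything falls off the work surface, if the arm or the gripper's body presses on something with over 40 N, if the wrist force passes 120 N, or if a joint passes its speed limit or range.

### The arm

A 6-joint arm with a two-finger parallel gripper is mounted at the origin on the work surface. World frame = base frame: x ahead of the robot, y to its left, z up, the work surface at z = 0. Lengths are in m, angles in rad, forces in N, time in s.
With the tool pointing down it reaches from about 0.275 to 0.725 m from the base axis. Payload 15.9 kg.
Tool frame: the origin (TCP) lies on the centre line of the jaws, within the pads' length; the fingertips stand bot.finger_overhang ahead of it and the grasp point (between the pads) lies 3 mm ahead of it (bot.finger_overhang is the distance from the TCP to the fingertips, in m); z points along the fingers, y is the line along which they close (so a half turn about z gives the same grasp; the last joint's range is limited). The gripper opens to 85 mm and grips with 20 to 120 N. Pads are 22 mm wide; open, the fingers measure 114 mm over their backs; the gripper's body (76 mm by 85 mm) begins 54 mm behind the grasp point. The pads swing forward as they close: fully open they stand 13 mm farther back than shut.
Start: joints at [1.128, 0.213, -0.034, 1.323, 0, 1.571], TCP at [0.214, 0.452, 0.253] pointing down, gripper open.
Joint ranges: [-2.98, 2.98], [-0.74, 1.72], [-1.14, 1.35], [-2.1, 2.04], [-1.57, 1.44], [-3.14, 3.14]. Speed limits (rad/s): [1.89, 1.89, 2.39, 2.57, 3.14, 3.14].

### API

Orientations are given as a unit quaternion [w, x, y, z].
In Python, from plant import bot gives the robot as it stands. The module is installed in compiled form; this text tells all that it offers.
- The arm moves only by the tool play_rows, never from a script. Its argument "plan" is a list of rows, each an object with "translation": the shift along the tool's x, y, z in mm, a list of three; "spin": the turn about the tool's z in rad. In form: [{"translation": [dx, dy, dz], "spin": spin}, ...]. A call has 1 to 8 rows; each row is the pose to reach, as a shift and turn from the pose commanded when the call began, along the tool's axes at that moment; what a row does not reach only later rows make up. A row lasts 1/10 s, in which the tool goes at most 50 mm and 8.59 degrees, less where a joint would pass 70% of its speed; a pose out of reach is approached as far as the arm can. A call with a gripper value outside its range is refused whole. "hand" is the finger opening in mm, from 0 to 85.4, set as the call begins (left out, the last holds). The fingers move at their own pace and stop on an object; "squeeze" is the grip in N (left out, the last holds). Time passes only in rows, so rows that repeat a pose let the fingers close. It gives the time, the measured TCP pose, the force, the opening and the grip force at its end, in the units of the state.
- bot.read_state(): the state, without advancing time (a new reading comes with each control period).
- bot.capture(name): name is "scene" or "top"; returns a dict with "color" (400x640x3 uint8, red, green, blue), "fx", "fy", "cx", "cy" (pixels), "R" (3x3) and "t" (3): a world point X has camera coordinates R X + t. Camera axes: x right, y down, z forward; pixel columns grow to the right and rows downward; lengths in m; the calibration is good to about 2 mm. A picture is of the moment at which its call begins. There is no depth.
- bot.hand_in(): hands the job in; it is judged then, once.
Trained networks look in a picture, given as the dict that the camera call returned (one of the last four; its "shot" number tells which), for a name from the list of things; names that differ only in an ending like _2 or _b are one class to them, and where a whole thing is asked for, a point or a joint stands for the part that bears it (a point fixed in the world has none). Each returns a list of dicts, best first, with "score" (0 to 1); they miss things now and then, are a little off and sometimes report something else, mostly with a low value. They report only what shows in the picture. A call takes as long as a camera call.
- bot.trace(picture, thing): "pixels" (400x640 bool, what is visible of it) and "box" ([left, top, width, height] in pixels, round what is visible of it).
- bot.mark_of(picture, thing): "at" ([row, column] in pixels: a listed point, or the origin of a listed thing).
The state is a dict: "time": time; "qpos": joint angles; "dq": joint speeds; "effort": joint torques, N m; "eef_pos": TCP position; "orientation": TCP orientation; "ft_force": force on the tool from outside, world axes, zero at the start; "moment": the same for the moment, N m; "opening": finger opening in m; "grip_force": force on a finger pad.
Only numpy, scipy, OpenCV 4.12 (cv2) and the standard library are available. Lean on these libraries where they do the work, as an engineer would, in place of code of your own. Each camera call takes 0.05 s, during which the arm holds its last target. There are 200 camera calls.

## Working session

There is one attempt and no reset: what is moved stays moved. The work goes in short steps, Python scripts to look and compute and a tool call to move; the robot and the scene stay as the last step left them, time stands still between calls to the robot, and variables do not carry over. Pictures are saved under pics/ and viewed, at most 14 in all, crops included, and the job is handed in when it is done.

Besides the shell and the picture viewer there is one more tool, called in YAML: its name, and indented under it one key for each argument. play_rows: Moves the arm, as the interface text tells. Its arguments: {"type":"object","properties":{"plan":{"type":"array"},"hand":{"type":"number"},"squeeze":{"type":"number"}},"required":["plan"]}

```bash
mkdir -p pics
cat > h.py <<'E'
import numpy as np, cv2
from plant import bot
N=["rectifier_c","output_tube_c","preamp_tube_c","octal_socket_c","mini_socket_c","transformer_c","volume_knob_c","relay_c","power_tray","preamp_tray"]
def P(c):
    K=np.array([[c["fx"],0,c["cx"]],[0,c["fy"],c["cy"]],[0,0,1]]); return K@np.c_[c["R"],c["t"]]
def onz(c,rc,z):
    M=P(c); H=M[:,[0,1,3]].copy(); H[:,2]+=M[:,2]*z
    v=np.linalg.solve(H,[rc[1],rc[0],1]); return v[:2]/v[2]
def tri(a,ra,b,rb):
    X=cv2.triangulatePoints(P(a),P(b),np.array([ra[1],ra[0]],float),np.array([rb[1],rb[0]],float)); return (X[:3]/X[3]).ravel()
E
python3 - <<'E'
from h import *
s=bot.read_state();print(s,bot.finger_overhang)
a=bot.capture("scene");b=bot.capture("top")
for n,c in(("s",a),("t",b)):
    cv2.imwrite(f"pics/{n}0.png",c["color"][:,:,::-1]);print(c["fx"],c["R"].round(3).tolist(),c["t"])
for n in N:
    A=bot.mark_of(a,n);B=bot.mark_of(b,n)
    print(n,[(np.round(x["at"]),round(x["score"],2)) for x in A[:3]],[(np.round(x["at"]),round(x["score"],2)) for x in B[:3]],tri(a,A[0]["at"],b,B[0]["at"]).round(4) if A and B else None)
E
```

```text
{'time': 0.0, 'qpos': array([ 1.12796888e+00,  2.13352646e-01, -3.50764774e-02,  1.32351785e+00,
       -3.06954135e-06,  1.57083197e+00]), 'dq': array([-0.00053782,  0.00113395, -0.00043309, -0.00063565,  0.00151214,
       -0.00071923]), 'effort': array([ 5.18932138e-03, -6.86162853e+01,  4.87118626e+01,  1.74416421e-02,
        2.51667734e-04, -2.59765159e-05]), 'eef_pos': array([0.21410617, 0.4514708 , 0.25281102]), 'orientation': array([-1.24838846e-04,  2.19626402e-01,  9.75583883e-01, -5.61617549e-04]), 'ft_force': array([0.21682815, 0.6338122 , 0.05557331]), 'moment': array([-0.02832489,  0.03091105, -0.02585752]), 'grip_force': 0.0, 'opening': 0.08518575988238461} 0.022
382.67618654706695 [[-0.655, 0.755, -0.016], [0.47, 0.391, -0.791], [-0.591, -0.526, -0.612]] [ 0.34228388 -0.23926047  1.27877059]
374.9394385934676 [[0.06, -0.998, -0.006], [-0.973, -0.057, -0.225], [0.224, 0.019, -0.974]] [-0.01349749  0.56670888  0.9277525 ]
rectifier_c [(array([186., 334.]), 0.87)] [(array([229., 335.]), 0.52)] [0.4926 0.0085 0.0384]
output_tube_c [(array([227., 336.]), 0.53), (array([163., 243.]), 0.53)] [(array([189., 296.]), 0.43)] [0.6022 0.1152 0.0361]
preamp_tube_c [(array([194., 260.]), 0.49), (array([183., 329.]), 0.19)] [(array([190., 376.]), 0.44)] [ 0.6187 -0.1097  0.0277]
octal_socket_c [(array([223., 295.]), 0.73)] [(array([181., 331.]), 0.57)] [0.6353 0.0199 0.0178]
mini_socket_c [(array([183., 298.]), 0.42)] [(array([231., 377.]), 0.51)] [ 5.006e-01 -1.101e-01 -3.000e-04]
transformer_c [(array([267., 452.]), 0.71)] [(array([204., 206.]), 0.93)] [0.5442 0.3587 0.0312]
volume_knob_c [(array([163., 242.]), 0.53)] [(array([215., 433.]), 0.47)] [ 0.5529 -0.2634  0.0263]
relay_c [(array([203., 366.]), 0.79)] [(array([234., 297.]), 0.68)] [0.4791 0.1046 0.0235]
power_tray [] [(array([221., 221.]), 0.84)] None
preamp_tray [(array([156., 253.]), 0.77)] [(array([236., 446.]), 0.65)] [ 0.4954 -0.2964  0.0102]
```

Run:
```python
import cv2
for n,(x0,y0,x1,y1) in(("s",(180,100,560,360)),("t",(140,120,520,320))):
    i=cv2.imread(f"pics/{n}0.png")[y0:y1,x0:x1];cv2.imwrite(f"pics/{n}0c.png",cv2.resize(i,None,fx=2,fy=2,interpolation=cv2.INTER_CUBIC))
```

```text
(no output)
```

View pics/s0c.png

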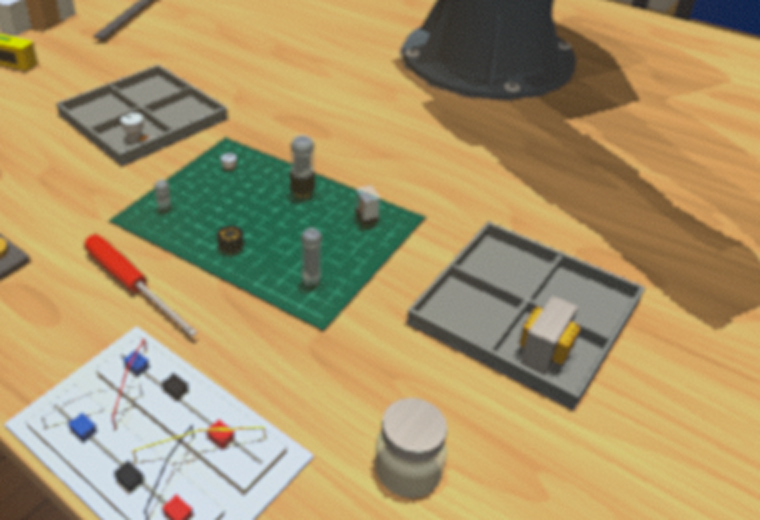

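View pics/t0c.png

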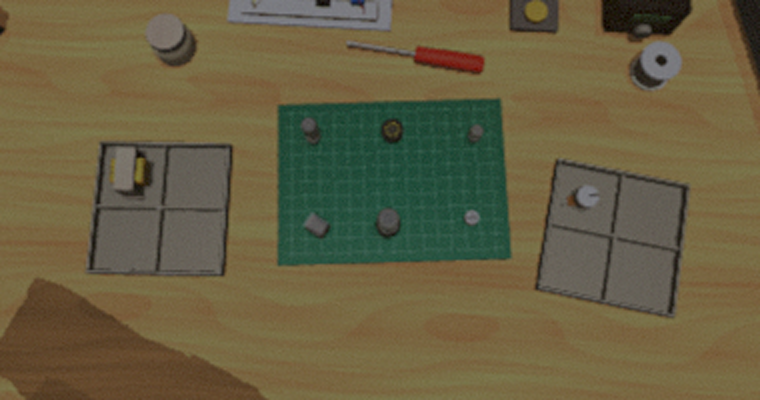

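The scene view shows power tray (right, transformer at crop 550,330) and preamp tray (top left, knob at 132,125). The top view shows the mat with the output tube (310,130), octal socket (392,130), preamp tube (476,133), relay (316,224), rectifier (388,222) and mini socket (472,217). The network marks agree with these positions. In the top view the empty compartments are the right-upper, left-lower and right-lower ones in both trays.

```bash
cat > m.py <<'E'
from h import *
Z=dict(zip(N,[.043,.039,.023,.0105,.0085,.029,.021,.0215,0,0]))
a=bot.capture("scene");b=bot.capture("top")
for n in N:
    for c,k in((a,"s"),(b,"t")):
        o=[n,k]
        for m in bot.mark_of(c,n)[:2]: o.append(("mk",onz(c,m["at"],Z[n]).round(4).tolist(),round(m["score"],2)))
        for m in bot.trace(c,n)[:2]:
            r,q=np.nonzero(m["pixels"]); o.append(("cen",onz(c,(r.mean(),q.mean()),Z[n]).round(4).tolist(),round(m["score"],2),len(r)))
            if "tray" in n and k=="t":
                pts=np.array([onz(c,(y,x),.022) for y,x in zip(r,q)],np.float32); R=cv2.minAreaRect(pts*1000); o.append(("rect",np.round(R[0],1).tolist(),np.round(R[1],1).tolist(),round(R[2],1)))
        print(*o)
E
python3 m.py
```

```text
rectifier_c s ('mk', [0.4849, 0.0008], 0.88) ('cen', [0.4898, 0.005], 0.54, 355)
rectifier_c t ('mk', [0.4914, 0.0119], 0.56) ('cen', [0.4916, 0.0066], 0.57, 107)
output_tube_c s ('mk', [0.5996, 0.1138], 0.67) ('cen', [0.6097, 0.1176], 0.78, 247) ('cen', [0.4955, 0.1103], 0.57, 211)
output_tube_c t ('mk', [0.6083, 0.1106], 0.45) ('cen', [0.613, 0.1208], 0.68, 73) ('cen', [0.6198, 0.0089], 0.19, 89)
preamp_tube_c s ('mk', [0.6218, -0.115], 0.64)
preamp_tube_c t ('mk', [0.6206, -0.1085], 0.58) ('cen', [0.543, 0.3664], 0.19, 410)
octal_socket_c s ('mk', [0.6292, 0.0152], 0.67) ('cen', [0.6207, 0.0035], 0.7, 152)
octal_socket_c t ('mk', [0.6289, 0.0122], 0.69) ('cen', [0.6266, 0.0098], 0.43, 97)
mini_socket_c s ('mk', [0.5144, -0.0988], 0.47) ('cen', [0.5042, -0.1122], 0.63, 44)
mini_socket_c t ('mk', [0.5077, -0.1105], 0.49) ('cen', [0.6206, 0.1243], 0.34, 98)
transformer_c s ('mk', [0.5476, 0.358], 0.73) ('cen', [0.5399, 0.3618], 0.86, 770)
transformer_c t ('mk', [0.5415, 0.362], 0.85) ('cen', [0.543, 0.365], 0.93, 405)
volume_knob_c s ('mk', [0.5521, -0.2796], 0.71) ('cen', [0.542, -0.2587], 0.65, 109)
volume_knob_c t ('mk', [0.5494, -0.263], 0.42) ('mk', [0.614, -0.1101], 0.3)
relay_c s ('mk', [0.4886, 0.1039], 0.7) ('cen', [0.4769, 0.0985], 0.63, 196)
relay_c t ('mk', [0.4773, 0.1107], 0.44) ('cen', [0.4838, 0.1034], 0.58, 77)
power_tray s ('mk', [0.505, 0.3191], 0.93) ('cen', [0.4924, 0.3177], 0.76, 5591)
power_tray t ('mk', [0.497, 0.3263], 0.71) ('mk', [0.6365, 0.0089], 0.63) ('cen', [0.4931, 0.3204], 0.79, 4190) ('rect', [497.1, 317.9], [185.2, 191.6], 3.3)
preamp_tray s ('mk', [0.4865, -0.3091], 0.75) ('cen', [0.4886, -0.3097], 0.79, 2470)
preamp_tray t ('mk', [0.5025, -0.3069], 0.84) ('cen', [0.493, -0.3056], 0.77, 4589) ('rect', [494.7, -297.6], [187.1, 186.5], 81.5) ('cen', [0.4926, 0.3197], 0.28, 4032) ('rect', [496.6, 318.3], [183.6, 187.8], 2.3)
```

```bash
cat > seg.py <<'E'
from h import *
from scipy.optimize import least_squares
G={"rectifier":(.4915,.0066,[(16.5,0),(16.5,34),(15,74),(8,86)]),"output":(.611,.119,[(11,0),(11,68),(3,78)]),"preamp":(.6206,-.11,[(9.5,0),(9.5,36),(3,46)]),"octal":(.628,.012,[(16,0),(16,21)]),"mini":(.506,-.111,[(9.5,0),(9.5,17)])}
def sil(c,x,y,prof):
    t=np.linspace(0,2*np.pi,40); X=np.vstack([np.c_[x+r/1e3*np.cos(t),y+r/1e3*np.sin(t),0*t+h/1e3] for r,h in prof])
    p=np.c_[X,np.ones(len(X))]@P(c).T; p=p[:,:2]/p[:,2:]
    m=np.zeros((400,640),np.uint8); return cv2.convexHull(p.astype(np.float32))
def cen(h): M=cv2.moments(h); return np.array([M["m10"],M["m01"]])/M["m00"], M["m00"]
if __name__=="__main__":
    cs=[bot.capture("scene"),bot.capture("top")]
    vis=[]
    for i,c in enumerate(cs):
        im=c["color"].astype(int); c["ng"]=((im[:,:,1]-im[:,:,0])<0.22*im[:,:,1]).astype(np.uint8); vis.append(c["color"][:,:,::-1].copy())
    for n,(x,y,pr) in G.items():
        tg=[]
        for c in cs:
            h=sil(c,x,y,pr); w=np.zeros((400,640),np.uint8); cv2.fillConvexPoly(w,h.astype(np.int32),1); w=cv2.dilate(w,np.ones((9,9)))
            r,q=np.nonzero(c["ng"]*w); tg.append((np.array([q.mean(),r.mean()]),len(r),cen(h)[1]))
        def f(v,ids=(0,1)): return np.concatenate([(cen(sil(cs[i],v[0],v[1],pr))[0]-tg[i][0])*[1,1] for i in ids])
        s=[least_squares(f,[x,y],args=(k,),diff_step=1e-3).x for k in((0,1),(0,),(1,))]
        print(n,np.round(s,4).tolist(),[(t[1],round(t[2])) for t in tg])
        for i,c in enumerate(cs): cv2.polylines(vis[i],[sil(c,*s[0],pr).astype(np.int32)],True,(0,0,255))
    for cor in([(101,143),(232,145),(222,272),(88,272)],[(557,161),(688,185),(673,314),(537,291)]):
        w=np.array([onz(cs[1],(y/2+120,x/2+140),.022) for x,y in cor]); R=cv2.minAreaRect((w*1000).astype(np.float32))
        print(w.round(3).tolist(),w.mean(0).round(4),R)
    k=lambda i,x0,y0,x1,y1,f:cv2.resize(vis[i][y0:y1,x0:x1],None,fx=f,fy=f,interpolation=cv2.INTER_NEAREST)
    A=k(0,235,155,400,255,4);B=k(1,275,165,400,245,4)
    o=np.zeros((600,800,3),np.uint8);A=cv2.resize(A,(495,300));o[:300,:495]=A;B=cv2.resize(B,(468,300));o[300:,:468]=B;cv2.imwrite("pics/seg1.png",o)
E
python3 seg.py
```

```text
rectifier [[0.4852, 0.0013], [0.4689, -0.0117], [0.4916, 0.0058]] [(606, 396), (132, 157)]
output [[0.6102, 0.1174], [0.607, 0.1145], [0.6126, 0.1198]] [(215, 292), (87, 104)]
preamp [[0.6214, -0.1157], [0.6089, -0.1321], [0.6271, -0.1088]] [(208, 122), (52, 60)]
octal [[0.6242, 0.0067], [0.6223, 0.0044], [0.6254, 0.0081]] [(142, 189), (96, 120)]
mini [[0.5076, -0.1098], [0.5034, -0.1143], [0.5089, -0.1082]] [(57, 59), (50, 45)]
[[0.58, 0.41], [0.588, 0.228], [0.413, 0.223], [0.402, 0.402]] [0.4957 0.3157] ((494.9634094238281, 315.1662292480469), (178.3063507080078, 182.7716522216797), 2.4502720832824707)
[[0.592, -0.223], [0.568, -0.402], [0.393, -0.377], [0.413, -0.198]] [ 0.4914 -0.2998] ((490.4352111816406, -299.7762756347656), (180.45237731933594, 182.6079559326172), 81.96879577636719)
```

View pics/seg1.png

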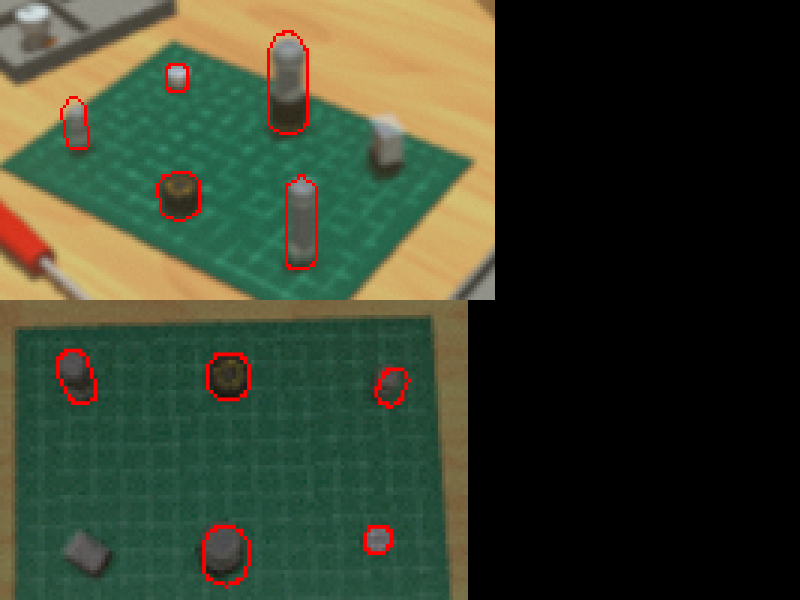

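The overlay shows the fits sitting on the parts. The exceptions are the rectifier and preamp tube in the scene view, where the wood background pulled them off, so I use the top-view fits for those two. I'll start with the octal socket.

play_rows:
  plan:
    - {"translation": [-562,-226,50],"spin": -0.443}
    - {"translation": [-562,-226,50],"spin": -0.443}
    - {"translation": [-562,-226,50],"spin": -0.443}
    - {"translation": [-562,-226,50],"spin": -0.443}
    - {"translation": [-562,-226,50],"spin": -0.443}
    - {"translation": [-562,-226,50],"spin": -0.443}
    - {"translation": [-562,-226,50],"spin": -0.443}
    - {"translation": [-562,-226,50],"spin": -0.443}
  hand: 60
  squeeze: 25

```text
time: 4.1
eef_pos: [0.4739, 0.1706, 0.2219]
orientation: [0.0, -0.0, 1.0, 0.0]
ft_force: [0.5, 0.8, 0.7]
opening: 0.0597
grip_force: 0.0
```

play_rows:
  plan:
    - {"translation": [-151,-164,20],"spin": 0}
    - {"translation": [-151,-164,20],"spin": 0}
    - {"translation": [-151,-164,20],"spin": 0}
    - {"translation": [-151,-164,20],"spin": 0}
    - {"translation": [-151,-164,20],"spin": 0}
    - {"translation": [-151,-164,20],"spin": 0}
    - {"translation": [-151,-164,110],"spin": 0}
    - {"translation": [-151,-164,110],"spin": 0}

```text
time: 4.9
eef_pos: [0.6237, 0.0087, 0.1108]
orientation: [0.001, -0.0, 1.0, 0.0]
ft_force: [0.8, 0.4, -0.6]
opening: 0.0602
grip_force: 0.0
```

Run:
```python
from h import *
o=[]
for n,x,y in(("scene",295,215),("top",330,175)):
    c=bot.capture(n);o.append(cv2.resize(c["color"][y-60:y+60,x-75:x+75,::-1],None,fx=2.6,fy=2.6,interpolation=cv2.INTER_CUBIC))
cv2.imwrite("pics/oct.png",np.hstack(o));print(bot.read_state()["eef_pos"],bot.read_state()["opening"])
```

```text
[0.62024215 0.0089035  0.10714657] 0.059887899559821184
```

View pics/oct.png

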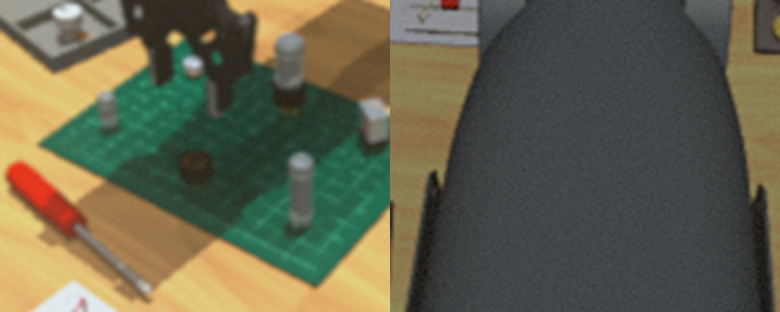

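The gripper is above the socket (socket at 195,166 in the left crop), as expected.

play_rows:
  plan:
    - {"translation": [-2,-1,40],"spin": 0}
    - {"translation": [-2,-1,60],"spin": 0}
    - {"translation": [-2,-1,60],"spin": 0}
    - {"translation": [-2,-1,60],"spin": 0}

```text
time: 5.4
eef_pos: [0.6266, 0.0078, 0.0542]
orientation: [0.001, -0.0, 1.0, 0.0]
ft_force: [0.9, 1.1, -0.5]
opening: 0.0602
grip_force: 0.0
```

play_rows:
  plan:
    - {"translation": [0,0,15],"spin": 0}
    - {"translation": [0,0,26],"spin": 0}
    - {"translation": [0,0,26],"spin": 0}

```text
time: 5.7
eef_pos: [0.6256, 0.0075, 0.026]
orientation: [-0.0, -0.0, 1.0, 0.0]
ft_force: [-1.3, 0.0, -0.0]
opening: 0.0602
grip_force: 0.0
```

play_rows:
  plan:
    - {"translation": [0,0,0],"spin": 0}
    - {"translation": [0,0,0],"spin": 0}
    - {"translation": [0,0,0],"spin": 0}
    - {"translation": [0,0,0],"spin": 0}
    - {"translation": [0,0,0],"spin": 0}
    - {"translation": [0,0,0],"spin": 0}
  hand: 10
  squeeze: 30

```text
time: 6.3
eef_pos: [0.6263, 0.0074, 0.0271]
orientation: [0.001, -0.0, 1.0, -0.0]
ft_force: [-1.3, 0.1, 5.6]
opening: 0.0307
grip_force: 29.2
```

play_rows:
  plan:
    - {"translation": [0,0,-20],"spin": 0}
    - {"translation": [0,0,-70],"spin": 0}
    - {"translation": [0,0,-120],"spin": 0}
    - {"translation": [20,30,-160],"spin": 0}
    - {"translation": [50,75,-160],"spin": 0}
    - {"translation": [80,120,-160],"spin": 0}
    - {"translation": [110,165,-160],"spin": 0}
    - {"translation": [140,210,-160],"spin": 0}

```text
time: 7.1
eef_pos: [0.4951, 0.2029, 0.1867]
orientation: [0.001, 0.0, 1.0, 0.0]
ft_force: [0.8, 0.3, -0.6]
opening: 0.0306
grip_force: 29.9
```

Run:
```python
from h import *
s=bot.read_state();print(s["eef_pos"],s["opening"],s["grip_force"],s["orientation"].round(3))
```

```text
[0.49508584 0.20291957 0.18672564] 0.030591143870126347 29.92077201604843 [0.001 0.    1.    0.   ]
```

play_rows:
  plan:
    - {"translation": [33,53,0],"spin": 0}
    - {"translation": [33,53,0],"spin": 0}
    - {"translation": [33,53,50],"spin": 0}
    - {"translation": [33,53,90],"spin": 0}
    - {"translation": [33,53,90],"spin": 0}
    - {"translation": [33,53,90],"spin": 0}

```text
time: 7.7
eef_pos: [0.4635, 0.2544, 0.097]
orientation: [-0.0, 0.0, 1.0, -0.0]
ft_force: [1.0, 0.4, 0.4]
opening: 0.0309
grip_force: 30.0
```

play_rows:
  plan:
    - {"translation": [10,16,30],"spin": 0}
    - {"translation": [10,16,30],"spin": 0}
    - {"translation": [10,16,30],"spin": 0}

```text
time: 8.0
eef_pos: [0.4542, 0.271, 0.0679]
orientation: [0.001, -0.0, 1.0, 0.0]
ft_force: [0.6, -0.1, -0.5]
opening: 0.0307
grip_force: 30.0
```

Run:
```python
from h import *
o=[]
for n,x,y in(("scene",430,250),("top",220,220)):
    c=bot.capture(n);o.append(cv2.resize(c["color"][y-60:y+60,x-75:x+75,::-1],None,fx=2.6,fy=2.6,interpolation=cv2.INTER_CUBIC))
cv2.imwrite("pics/oct2.png",np.hstack(o));print(bot.read_state()["eef_pos"],bot.read_state()["opening"])
```

```text
[0.454664   0.27085319 0.06800909] 0.03101808759274915
```

View pics/oct2.png

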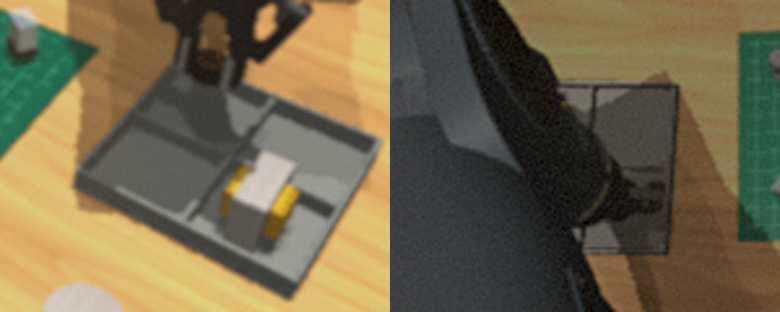

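The socket is held over the left-front compartment, clear of the transformer. I'll lower it.

play_rows:
  plan:
    - {"translation": [0,0,20],"spin": 0}
    - {"translation": [0,0,32],"spin": 0}
    - {"translation": [0,0,37],"spin": 0}
    - {"translation": [0,0,37],"spin": 0}
    - {"translation": [0,0,37],"spin": 0}

```text
time: 8.6
eef_pos: [0.4536, 0.2707, 0.0295]
orientation: [0.0, -0.0, 1.0, 0.0]
ft_force: [0.5, 0.3, 0.3]
opening: 0.031
grip_force: 30.2
```

play_rows:
  plan:
    - {"translation": [0,0,0],"spin": 0}
    - {"translation": [0,0,0],"spin": 0}
    - {"translation": [0,0,0],"spin": 0}
    - {"translation": [0,0,0],"spin": 0}
  hand: 44

```text
time: 9.0
eef_pos: [0.4533, 0.2706, 0.0291]
orientation: [0.0, -0.0, 1.0, 0.0]
ft_force: [-0.4, 1.1, 0.4]
opening: 0.044
grip_force: 0.0
```

play_rows:
  plan:
    - {"translation": [0,0,-25],"spin": 0}
    - {"translation": [0,0,-70],"spin": 0}
    - {"translation": [0,0,-120],"spin": 0}
    - {"translation": [0,0,-160],"spin": 0}
    - {"translation": [-10,-50,-170],"spin": 0}
    - {"translation": [-20,-95,-170],"spin": 0}
    - {"translation": [-30,-145,-170],"spin": 0}
    - {"translation": [-37,-190,-170],"spin": 0}

```text
time: 9.8
eef_pos: [0.4905, 0.0787, 0.1992]
orientation: [0.0, -0.0, 1.0, -0.0]
ft_force: [1.5, 0.2, 0.1]
opening: 0.0438
grip_force: 0.0
```

play_rows:
  plan:
    - {"translation": [0,-35,20],"spin": 0}
    - {"translation": [0,-73,40],"spin": 0}
    - {"translation": [0,-73,40],"spin": 0}
    - {"translation": [0,-73,40],"spin": 0}
  hand: 64

```text
time: 10.2
eef_pos: [0.49, 0.007, 0.1588]
orientation: [-0.0, 0.001, 1.0, 0.0]
ft_force: [0.2, 0.6, 0.5]
opening: 0.0638
grip_force: 0.0
```

Run:
```python
from h import *
o=[]
c=bot.capture("scene");s=bot.read_state();print(s["eef_pos"],s["opening"])
im=c["color"][:,:,::-1].copy()
for m in bot.trace(c,"rectifier_c")[:1]: r,q=np.nonzero(m["pixels"]);print(m["score"],m["box"],onz(c,(r.mean(),q.mean()),.043))
x,y,_=s["eef_pos"]
for X in([x,y,.062,1],[x,y,.0,1],[x,y,.128,1]):
    p=P(c)@np.array(X);cv2.circle(im,tuple(int(v) for v in p[:2]/p[2]),1,(0,0,255),-1)
A=cv2.resize(im[115:255,250:430],None,fx=4,fy=4,interpolation=cv2.INTER_CUBIC);cv2.imwrite("pics/rec.png",A)
```

```text
[0.49043223 0.00777819 0.15922723] 0.06397175179194374
0.68 [325.6, 169.8, 14.2, 29.6] [0.4876574  0.00453752]
```

View pics/rec.png

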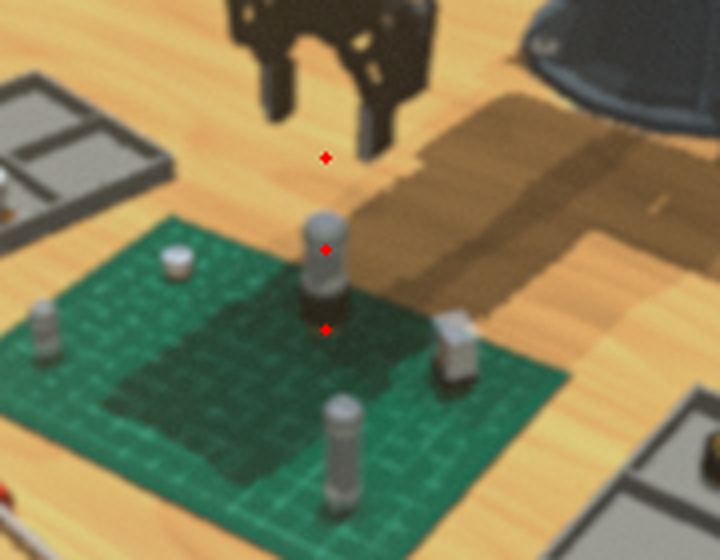

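The tube axis (column 325) matches the tool axis, which sits about 3 mm too near the camera. I'll correct that and descend.

play_rows:
  plan:
    - {"translation": [2,-3,30],"spin": 0}
    - {"translation": [2,-3,65],"spin": 0}
    - {"translation": [2,-3,97],"spin": 0}
    - {"translation": [2,-3,97],"spin": 0}
    - {"translation": [2,-3,97],"spin": 0}

```text
time: 10.8
eef_pos: [0.4886, 0.0054, 0.0629]
orientation: [-0.0, -0.001, 1.0, 0.0]
ft_force: [-0.1, -0.3, -0.2]
opening: 0.0637
grip_force: 0.0
```

play_rows:
  plan:
    - {"translation": [0,0,0],"spin": 0}
    - {"translation": [0,0,0],"spin": 0}
    - {"translation": [0,0,0],"spin": 0}
    - {"translation": [0,0,0],"spin": 0}
    - {"translation": [0,0,0],"spin": 0}
    - {"translation": [0,0,0],"spin": 0}
    - {"translation": [0,0,0],"spin": 0}
  hand: 15
  squeeze: 30

```text
time: 11.5
eef_pos: [0.4895, 0.0046, 0.0633]
orientation: [0.001, -0.0, 1.0, 0.0]
ft_force: [-0.6, -0.1, 9.1]
opening: 0.0292
grip_force: 29.5
```

play_rows:
  plan:
    - {"translation": [0,0,-15],"spin": 0}
    - {"translation": [0,0,-55],"spin": 0}
    - {"translation": [0,0,-100],"spin": 0}
    - {"translation": [0,20,-140],"spin": 0}
    - {"translation": [0,60,-140],"spin": 0}
    - {"translation": [6,100,-140],"spin": 0}
    - {"translation": [12,140,-140],"spin": 0}
    - {"translation": [18,180,-140],"spin": 0}

```text
time: 12.3
eef_pos: [0.47, 0.1861, 0.2028]
orientation: [0.001, 0.0, 1.0, 0.0]
ft_force: [0.6, -0.5, -0.6]
opening: 0.029
grip_force: 29.8
```

play_rows:
  plan:
    - {"translation": [5,40,0],"spin": 0}
    - {"translation": [10,80,0],"spin": 0}
    - {"translation": [16,120,0],"spin": 0}
    - {"translation": [20,155,0],"spin": 0}
    - {"translation": [22,175,0],"spin": 0}
    - {"translation": [22,175,30],"spin": 0}
    - {"translation": [22,175,80],"spin": 0}
    - {"translation": [22,175,80],"spin": 0}

```text
time: 13.1
eef_pos: [0.4454, 0.3575, 0.1172]
orientation: [-0.003, -0.0, 1.0, -0.003]
ft_force: [-1.0, -0.7, -0.5]
opening: 0.0292
grip_force: 30.0
```

play_rows:
  plan:
    - {"translation": [-4,2,20],"spin": 0}
    - {"translation": [-4,2,40],"spin": 0}
    - {"translation": [-4,2,50],"spin": 0}
    - {"translation": [-4,2,50],"spin": 0}
    - {"translation": [-4,2,50],"spin": 0}

```text
time: 13.6
eef_pos: [0.4528, 0.3619, 0.0735]
orientation: [0.001, -0.0, 1.0, 0.0]
ft_force: [-0.0, -0.5, 0.0]
opening: 0.0294
grip_force: 30.0
```

Run:
```python
from h import *
o=[]
for n,x,y in(("scene",430,250),("top",220,220)):
    c=bot.capture(n);o.append(cv2.resize(c["color"][y-60:y+60,x-75:x+75,::-1],None,fx=2.6,fy=2.6,interpolation=cv2.INTER_CUBIC))
s=bot.read_state();cv2.imwrite("pics/rec2.png",np.hstack(o));print(s["eef_pos"],s["ft_force"])
```

```text
[0.45283966 0.36202745 0.07339841] [-0.07231461  0.09059394  0.17452359]
```

View pics/rec2.png

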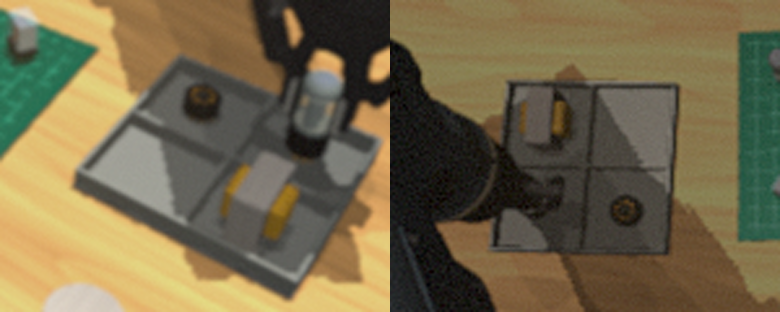

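The octal socket stands in its compartment (203,102) and the rectifier is upright over the right-front one. I'll lower the rectifier.

play_rows:
  plan:
    - {"translation": [0,0,3],"spin": 0}
    - {"translation": [0,0,6],"spin": 0}
    - {"translation": [0,0,6],"spin": 0}
    - {"translation": [0,0,6],"spin": 0}

```text
time: 14.1
eef_pos: [0.4522, 0.3615, 0.0658]
orientation: [-0.0, -0.0, 1.0, -0.0]
ft_force: [0.4, -1.0, -0.3]
opening: 0.0293
grip_force: 30.0
```

Not touching yet, so I'll step down another 2 mm and release.

play_rows:
  plan:
    - {"translation": [0,0,1],"spin": 0}
    - {"translation": [0,0,2],"spin": 0}
    - {"translation": [0,0,2],"spin": 0}

```text
time: 14.4
eef_pos: [0.4524, 0.3618, 0.0643]
orientation: [0.0, -0.0, 1.0, 0.0]
ft_force: [-1.5, 0.1, 4.6]
opening: 0.0292
grip_force: 29.8
```

play_rows:
  plan:
    - {"translation": [0,0,0],"spin": 0}
    - {"translation": [0,0,0],"spin": 0}
    - {"translation": [0,0,0],"spin": 0}
    - {"translation": [0,0,0],"spin": 0}
  hand: 54

```text
time: 14.8
eef_pos: [0.4522, 0.3616, 0.0639]
orientation: [-0.0, -0.0, 1.0, -0.0]
ft_force: [-0.1, 0.6, -0.2]
opening: 0.0538
grip_force: 0.0
```

play_rows:
  plan:
    - {"translation": [0,0,-30],"spin": 0}
    - {"translation": [0,0,-75],"spin": 0}
    - {"translation": [0,0,-120],"spin": 0}
    - {"translation": [-15,-20,-136],"spin": 0}
    - {"translation": [-40,-60,-136],"spin": 0}
    - {"translation": [-65,-95,-136],"spin": 0}
    - {"translation": [-90,-130,-136],"spin": 0}
    - {"translation": [-115,-165,-136],"spin": 0}

```text
time: 15.6
eef_pos: [0.5681, 0.1951, 0.2]
orientation: [0.0, -0.0, 1.0, 0.0]
ft_force: [0.3, 0.1, -0.0]
opening: 0.0541
grip_force: 0.0
```

```bash
cat > look.py <<'E'
import sys
from h import *
from seg import sil
n,x,y,hz=sys.argv[1],*map(float,sys.argv[2:5]); pr=__import__("seg").G[n.split("_")[0]][2]
c=bot.capture("scene");s=bot.read_state();print(s["eef_pos"],s["opening"])
for m in bot.trace(c,n+"_c")[:1]: r,q=np.nonzero(m["pixels"]);print(m["score"],m["box"],onz(c,(r.mean(),q.mean()),hz))
im=c["color"][:,:,::-1].copy();h=sil(c,x,y,pr)
cx,cy=h.mean(0)[0].astype(int)
A=cv2.resize(im[cy-60:cy+60,cx-75:cx+75],None,fx=5,fy=5,interpolation=cv2.INTER_CUBIC)
cv2.polylines(A,[((h-[cx-75,cy-60])*5+2).astype(np.int32)],True,(0,0,255))
cv2.imwrite(f"pics/{n}_look.png",A)
E
python3 look.py output_tube .611 .118 .039
```

```text
[0.57101942 0.19023616 0.19970385] 0.05411442149264507
0.56 [331.3, 213.3, 9.3, 31.6] [0.60927744 0.11801567]
```

View pics/output_tube_look.png

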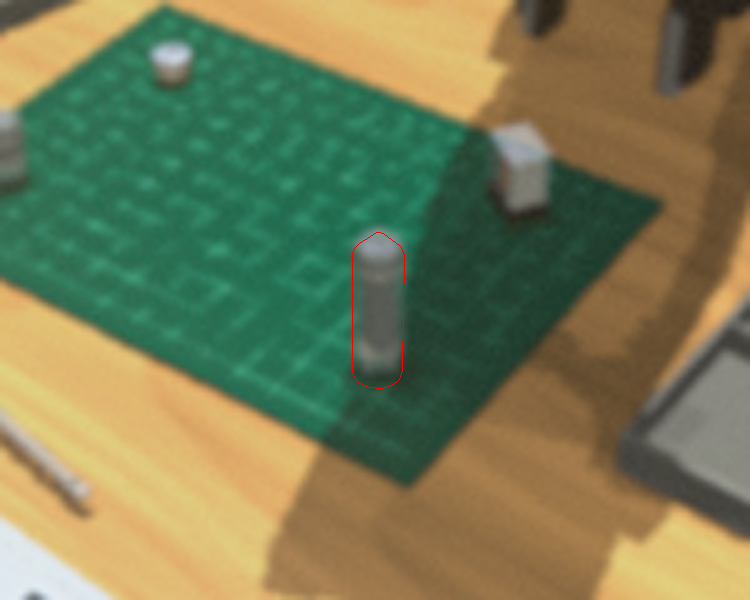

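The tube lies 1–2 mm behind the predicted outline (378,310). I'll approach.

play_rows:
  plan:
    - {"translation": [-20,-38,20],"spin": 0}
    - {"translation": [-38,-73,40],"spin": 0}
    - {"translation": [-38,-73,50],"spin": 0}
    - {"translation": [-38,-73,50],"spin": 0}

```text
time: 16.1
eef_pos: [0.6045, 0.1231, 0.1483]
orientation: [-0.001, 0.001, 1.0, -0.0]
ft_force: [-0.1, 1.4, 0.6]
opening: 0.0541
grip_force: 0.0
```

play_rows:
  plan:
    - {"translation": [-4,-6,0],"spin": 0}
    - {"translation": [-4,-6,40],"spin": 0}
    - {"translation": [-4,-6,80],"spin": 0}
    - {"translation": [-4,-6,98],"spin": 0}
    - {"translation": [-4,-6,98],"spin": 0}
    - {"translation": [-4,-6,98],"spin": 0}

```text
time: 16.7
eef_pos: [0.6099, 0.1184, 0.0533]
orientation: [0.001, -0.001, 1.0, 0.0]
ft_force: [-1.1, 0.1, -0.2]
opening: 0.054
grip_force: 0.0
```

play_rows:
  plan:
    - {"translation": [0,0,0],"spin": 0}
    - {"translation": [0,0,0],"spin": 0}
    - {"translation": [0,0,0],"spin": 0}
    - {"translation": [0,0,0],"spin": 0}
    - {"translation": [0,0,0],"spin": 0}
    - {"translation": [0,0,0],"spin": 0}
    - {"translation": [0,0,0],"spin": 0}
  hand: 10
  squeeze: 25

```text
time: 17.4
eef_pos: [0.6102, 0.1179, 0.0533]
orientation: [0.001, -0.0, 1.0, 0.0]
ft_force: [-0.8, 1.1, 8.8]
opening: 0.0211
grip_force: 24.2
```

play_rows:
  plan:
    - {"translation": [0,0,-15],"spin": 0}
    - {"translation": [0,0,-55],"spin": 0}
    - {"translation": [0,0,-95],"spin": 0}
    - {"translation": [12,28,-120],"spin": 0}
    - {"translation": [28,65,-120],"spin": 0}
    - {"translation": [43,100,-120],"spin": 0}
    - {"translation": [57,133,-120],"spin": 0}
    - {"translation": [67,156,-120],"spin": 0}

```text
time: 18.2
eef_pos: [0.5413, 0.2756, 0.1726]
orientation: [0.0, -0.001, 1.0, 0.0]
ft_force: [-0.4, -1.1, -0.0]
opening: 0.0211
grip_force: 24.5
```

play_rows:
  plan:
    - {"translation": [0,0,0],"spin": 0}
    - {"translation": [0,0,40],"spin": 0}
    - {"translation": [0,0,80],"spin": 0}
    - {"translation": [0,0,105],"spin": 0}
    - {"translation": [0,0,105],"spin": 0}
    - {"translation": [0,0,105],"spin": 0}

```text
time: 18.8
eef_pos: [0.5427, 0.2733, 0.0679]
orientation: [0.0, 0.0, 1.0, 0.0]
ft_force: [0.1, 0.0, 0.0]
opening: 0.021
grip_force: 24.5
```

play_rows:
  plan:
    - {"translation": [0,0,6],"spin": 0}
    - {"translation": [0,0,10],"spin": 0}
    - {"translation": [0,0,12],"spin": 0}
    - {"translation": [0,0,12],"spin": 0}
    - {"translation": [0,0,12],"spin": 0}

```text
time: 19.3
eef_pos: [0.5423, 0.2737, 0.0551]
orientation: [0.0, -0.0, 1.0, 0.0]
ft_force: [0.0, 0.0, -0.5]
opening: 0.0207
grip_force: 24.5
```

play_rows:
  plan:
    - {"translation": [0,0,1],"spin": 0}
    - {"translation": [0,0,1],"spin": 0}
    - {"translation": [0,0,1],"spin": 0}

```text
time: 19.6
eef_pos: [0.5426, 0.2737, 0.0543]
orientation: [0.0, -0.0, 1.0, 0.0]
ft_force: [-0.3, -0.3, 5.4]
opening: 0.0212
grip_force: 24.9
```

play_rows:
  plan:
    - {"translation": [0,0,0],"spin": 0}
    - {"translation": [0,0,0],"spin": 0}
    - {"translation": [0,0,0],"spin": 0}
    - {"translation": [0,0,0],"spin": 0}
  hand: 44

```text
time: 20.0
eef_pos: [0.5422, 0.2735, 0.0538]
orientation: [-0.0, -0.0, 1.0, -0.0]
ft_force: [0.3, -0.5, 0.3]
opening: 0.044
grip_force: 0.0
```

play_rows:
  plan:
    - {"translation": [0,0,-30],"spin": 0}
    - {"translation": [0,0,-75],"spin": 0}
    - {"translation": [0,0,-120],"spin": 0}
    - {"translation": [0,-30,-130],"spin": 0}
    - {"translation": [-8,-75,-130],"spin": 0}
    - {"translation": [-18,-120,-130],"spin": 0}
    - {"translation": [-28,-165,-130],"spin": 0}
    - {"translation": [-37,-205,-130],"spin": 0}

```text
time: 20.8
eef_pos: [0.5794, 0.0665, 0.184]
orientation: [0.0, 0.0, 1.0, -0.0]
ft_force: [0.2, 0.5, -0.4]
opening: 0.0439
grip_force: 0.0
```

```bash
python3 look.py preamp_tube .622 -.110 .023
```

```text
[0.58042702 0.06153866 0.18394647] 0.043830562336753455
0.4 [256.4, 188.3, 11.3, 17.7] [ 0.6221629  -0.11064727]
```

View pics/preamp_tube_look.png

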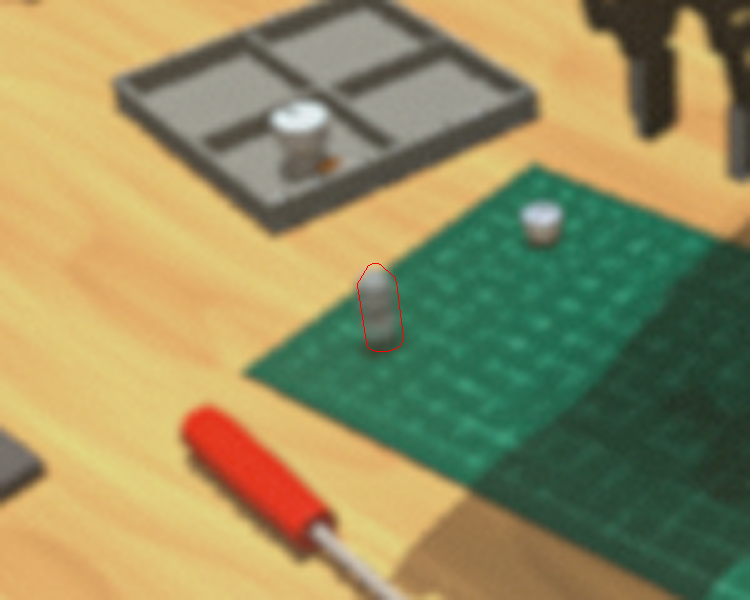

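The outline sits on the preamp tube (380,310).

play_rows:
  plan:
    - {"translation": [-8,-40,0],"spin": 0}
    - {"translation": [-18,-80,0],"spin": 0}
    - {"translation": [-28,-120,10],"spin": 0}
    - {"translation": [-36,-155,40],"spin": 0}
    - {"translation": [-42,-173,80],"spin": 0}
    - {"translation": [-42,-173,85],"spin": 0}
    - {"translation": [-42,-173,85],"spin": 0}

```text
time: 21.6
eef_pos: [0.6205, -0.104, 0.0979]
orientation: [-0.001, 0.0, 1.0, 0.0]
ft_force: [-0.5, -0.1, 0.8]
opening: 0.0439
grip_force: 0.0
```

play_rows:
  plan:
    - {"translation": [0,-5,20],"spin": 0}
    - {"translation": [0,-5,50],"spin": 0}
    - {"translation": [0,-5,68],"spin": 0}
    - {"translation": [0,-5,68],"spin": 0}
    - {"translation": [0,-5,68],"spin": 0}

```text
time: 22.1
eef_pos: [0.6222, -0.1086, 0.0328]
orientation: [0.001, -0.001, 1.0, -0.0]
ft_force: [0.1, -0.1, 0.1]
opening: 0.0442
grip_force: 0.0
```

play_rows:
  plan:
    - {"translation": [0,0,0],"spin": 0}
    - {"translation": [0,0,0],"spin": 0}
    - {"translation": [0,0,0],"spin": 0}
    - {"translation": [0,0,0],"spin": 0}
    - {"translation": [0,0,0],"spin": 0}
    - {"translation": [0,0,0],"spin": 0}
  hand: 8
  squeeze: 25

```text
time: 22.7
eef_pos: [0.6224, -0.1092, 0.0326]
orientation: [0.001, -0.0, 1.0, 0.0]
ft_force: [-0.5, 2.2, 9.3]
opening: 0.0177
grip_force: 24.7
```

play_rows:
  plan:
    - {"translation": [0,0,-15],"spin": 0}
    - {"translation": [0,0,-55],"spin": 0}
    - {"translation": [0,0,-95],"spin": 0}
    - {"translation": [25,-20,-110],"spin": 0}
    - {"translation": [55,-45,-110],"spin": 0}
    - {"translation": [85,-70,-110],"spin": 0}
    - {"translation": [115,-95,-110],"spin": 0}
    - {"translation": [142,-118,-110],"spin": 0}

```text
time: 23.5
eef_pos: [0.4782, -0.2283, 0.1418]
orientation: [0.001, -0.0, 1.0, -0.0]
ft_force: [0.2, -0.7, 0.7]
opening: 0.0176
grip_force: 24.5
```

play_rows:
  plan:
    - {"translation": [26,-21,0],"spin": 0}
    - {"translation": [26,-21,0],"spin": 0}
    - {"translation": [26,-21,40],"spin": 0}
    - {"translation": [26,-21,60],"spin": 0}
    - {"translation": [26,-21,60],"spin": 0}
    - {"translation": [26,-21,60],"spin": 0}

```text
time: 24.1
eef_pos: [0.4539, -0.2483, 0.0818]
orientation: [0.0, -0.0, 1.0, -0.0]
ft_force: [0.4, 0.2, 0.4]
opening: 0.0179
grip_force: 24.5
```

Run:
```python
from h import *
o=[]
for n,x,y in(("scene",265,160),("top",440,235)):
    c=bot.capture(n);o.append(cv2.resize(c["color"][y-60:y+60,x-75:x+75,::-1],None,fx=2.6,fy=2.6,interpolation=cv2.INTER_CUBIC))
s=bot.read_state();cv2.imwrite("pics/pre2.png",np.hstack(o));print(s["eef_pos"],s["ft_force"],s["opening"])
```

```text
[ 0.45444511 -0.24869285  0.08243091] [-0.28796783 -1.42562798 -0.10374802] 0.017941436758713392
```

View pics/pre2.png

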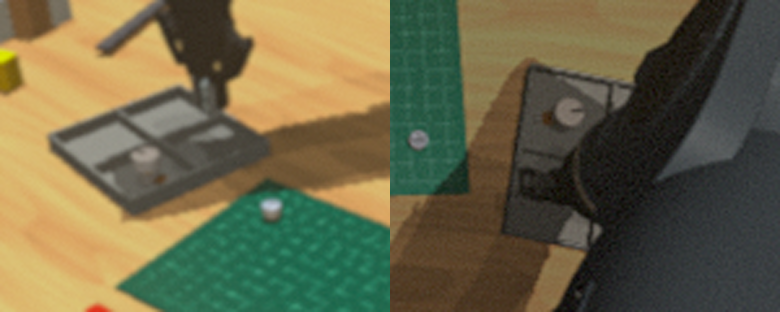

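The preamp tube is over the left-front compartment. The left finger looks close to the wall, so I'll overlay the predicted tray outline and tool position.

Run:
```python
from h import *
o=[]
for n,x,y in(("scene",265,160),("top",440,235)):
    c=bot.capture(n);M=P(c);f=5.2 if n=="top" else 5.2
    A=cv2.resize(c["color"][y-50:y+50,x-38-25:x+38-25+20,::-1] if 0 else c["color"][y-55:y+55,x-50:x+26,::-1],None,fx=f,fy=f,interpolation=cv2.INTER_CUBIC)
    pj=lambda X:(((M@np.r_[X,1])[:2]/(M@np.r_[X,1])[2]-[x-50,y-55]+.5)*f).astype(int)
    th=-.132;R=np.array([[np.cos(th),-np.sin(th)],[np.sin(th),np.cos(th)]])
    for z,col in((.022,(0,0,255)),(.004,(255,0,0))):
      L=.0915 if z>.01 else .0875
      for a,b in(((-L,-L),(L,-L)),((L,-L),(L,L)),((L,L),(-L,L)),((-L,L),(-L,-L)),((0,-L),(0,L)),((-L,0),(L,0))):
        q=[pj(np.r_[np.array([.493,-.299])+R@np.array(v),z]) for v in(a,b)];cv2.line(A,tuple(map(int,q[0])),tuple(map(int,q[1])),col,1)
    e=bot.read_state()["eef_pos"]
    for s in(-.009,.009): cv2.circle(A,tuple(map(int,pj([e[0],e[1]+s,e[2]-.022]))),4,(0,255,0),-1)
    o.append(A)
cv2.imwrite("pics/pre3.png",np.hstack(o));print(o[0].shape)
```

```text
(572, 395, 3)
```

View pics/pre3.png

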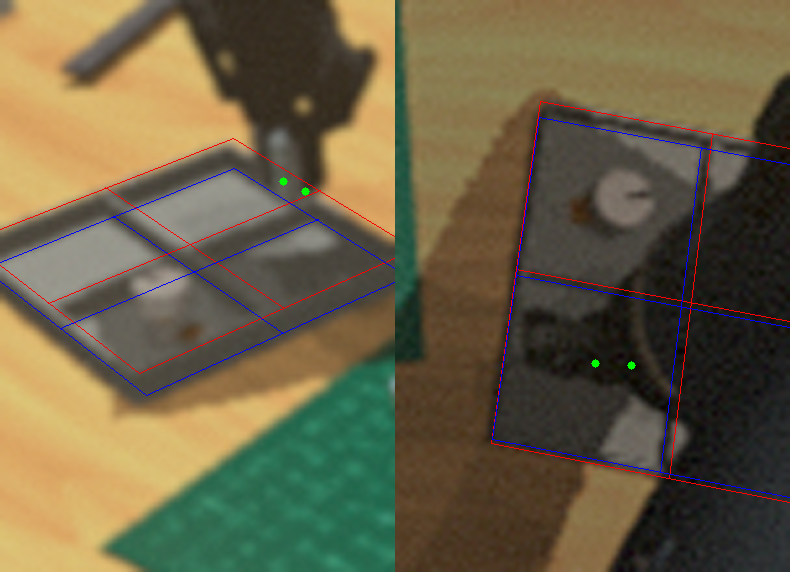

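The predicted outline matches the tray and the tool dots lie inside the compartment; the dark patch is shadow. I'll lower the tube.

play_rows:
  plan:
    - {"translation": [0,0,25],"spin": 0}
    - {"translation": [0,0,40],"spin": 0}
    - {"translation": [0,0,46],"spin": 0}
    - {"translation": [0,0,46],"spin": 0}
    - {"translation": [0,0,46],"spin": 0}

```text
time: 24.8
eef_pos: [0.4539, -0.2487, 0.0358]
orientation: [0.0, -0.0, 1.0, -0.0]
ft_force: [-0.3, 0.9, 0.9]
opening: 0.0177
grip_force: 24.5
```

play_rows:
  plan:
    - {"translation": [0,0,1],"spin": 0}
    - {"translation": [0,0,2],"spin": 0}
    - {"translation": [0,0,2],"spin": 0}

```text
time: 25.1
eef_pos: [0.4539, -0.2487, 0.0336]
orientation: [0.001, -0.0, 1.0, -0.0]
ft_force: [-0.3, 1.4, 6.0]
opening: 0.018
grip_force: 25.0
```

play_rows:
  plan:
    - {"translation": [0,0,0],"spin": 0}
    - {"translation": [0,0,0],"spin": 0}
    - {"translation": [0,0,0],"spin": 0}
    - {"translation": [0,0,0],"spin": 0}
  hand: 34

```text
time: 25.5
eef_pos: [0.4533, -0.2484, 0.0329]
orientation: [-0.0, -0.0, 1.0, 0.0]
ft_force: [-0.1, 0.0, 0.7]
opening: 0.034
grip_force: 0.0
```

play_rows:
  plan:
    - {"translation": [0,0,-30],"spin": 0}
    - {"translation": [0,0,-75],"spin": 0}
    - {"translation": [0,0,-105],"spin": 0}
    - {"translation": [-10,30,-105],"spin": 0}
    - {"translation": [-25,70,-105],"spin": 0}
    - {"translation": [-40,110,-100],"spin": 0}
    - {"translation": [-54,140,-70],"spin": 0}
    - {"translation": [-54,140,-50],"spin": 0}

```text
time: 26.3
eef_pos: [0.5084, -0.1052, 0.0818]
orientation: [0.0, -0.002, 1.0, 0.0]
ft_force: [-0.1, 0.3, -0.7]
opening: 0.0339
grip_force: 0.0
```

play_rows:
  plan:
    - {"translation": [0,0,0],"spin": 0}
    - {"translation": [0,0,0],"spin": 0}
  hand: 46

```text
time: 26.5
eef_pos: [0.5071, -0.1086, 0.0833]
orientation: [-0.0, -0.0, 1.0, -0.0]
ft_force: [-0.0, 0.4, 0.1]
opening: 0.0463
grip_force: 0.0
```

```bash
python3 look.py mini_socket .508 -.109 .0085
```

```text
[ 0.50759159 -0.10899019  0.08386156] 0.045654683737903635
0.46 [293.7, 179.5, 6.4, 2.8] [ 0.5042013  -0.11205203]
```

View pics/mini_socket_look.png

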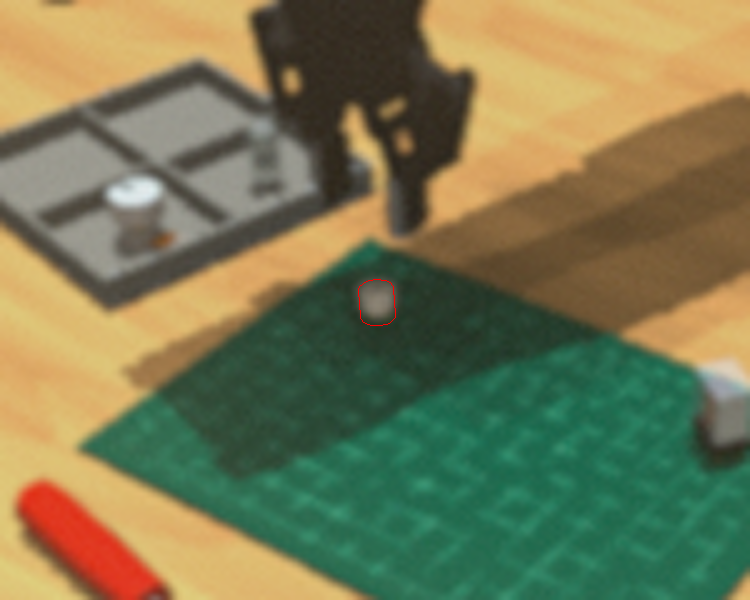

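The preamp tube stands upright in its compartment (265,160) and the mini socket is right under the tool (377,300).

play_rows:
  plan:
    - {"translation": [0,0,30],"spin": 0}
    - {"translation": [0,0,50],"spin": 0}
    - {"translation": [0,0,58],"spin": 0}
    - {"translation": [0,0,58],"spin": 0}
    - {"translation": [0,0,58],"spin": 0}

```text
time: 27.1
eef_pos: [0.508, -0.1088, 0.0261]
orientation: [0.001, 0.0, 1.0, -0.0]
ft_force: [0.8, 0.0, 0.4]
opening: 0.046
grip_force: 0.0
```

play_rows:
  plan:
    - {"translation": [0,0,0],"spin": 0}
    - {"translation": [0,0,0],"spin": 0}
    - {"translation": [0,0,0],"spin": 0}
    - {"translation": [0,0,0],"spin": 0}
    - {"translation": [0,0,0],"spin": 0}
    - {"translation": [0,0,0],"spin": 0}
  hand: 6
  squeeze: 30

```text
time: 27.7
eef_pos: [0.508, -0.1086, 0.0259]
orientation: [0.001, -0.0, 1.0, -0.0]
ft_force: [-1.7, -0.2, 8.6]
opening: 0.0174
grip_force: 29.0
```

play_rows:
  plan:
    - {"translation": [0,0,-25],"spin": 0}
    - {"translation": [0,0,-70],"spin": 0}
    - {"translation": [0,0,-115],"spin": 0}
    - {"translation": [5,-25,-130],"spin": 0}
    - {"translation": [17,-65,-130],"spin": 0}
    - {"translation": [29,-105,-130],"spin": 0}
    - {"translation": [41,-145,-130],"spin": 0}
    - {"translation": [53,-185,-130],"spin": 0}

```text
time: 28.5
eef_pos: [0.4538, -0.2949, 0.1555]
orientation: [0.0, -0.0, 1.0, -0.0]
ft_force: [1.1, -0.0, 0.1]
opening: 0.0173
grip_force: 29.4
```

play_rows:
  plan:
    - {"translation": [9,-32,0],"spin": 0}
    - {"translation": [12,-44,0],"spin": 0}
    - {"translation": [12,-44,40],"spin": 0}
    - {"translation": [12,-44,80],"spin": 0}
    - {"translation": [12,-44,90],"spin": 0}
    - {"translation": [12,-44,90],"spin": 0}

```text
time: 29.1
eef_pos: [0.4419, -0.3365, 0.0643]
orientation: [-0.001, -0.0, 1.0, 0.001]
ft_force: [0.3, 0.3, 0.2]
opening: 0.0176
grip_force: 29.5
```

play_rows:
  plan:
    - {"translation": [0,-1,20],"spin": 0}
    - {"translation": [0,-1,32],"spin": 0}
    - {"translation": [0,-1,37],"spin": 0}
    - {"translation": [0,-1,38],"spin": 0}
    - {"translation": [0,-1,38],"spin": 0}

```text
time: 29.6
eef_pos: [0.4427, -0.3386, 0.0276]
orientation: [0.0, -0.0, 1.0, -0.0]
ft_force: [-0.0, 0.3, -0.1]
opening: 0.0174
grip_force: 29.5
```

Lower 1 mm more, release, and retreat clear of everything.

play_rows:
  plan:
    - {"translation": [0,0,1],"spin": 0}
    - {"translation": [0,0,1],"spin": 0}

```text
time: 29.8
eef_pos: [0.4429, -0.3388, 0.0269]
orientation: [0.001, -0.0, 1.0, -0.0]
ft_force: [-1.3, 1.5, 7.1]
opening: 0.0175
grip_force: 30.1
```

play_rows:
  plan:
    - {"translation": [0,0,0],"spin": 0}
    - {"translation": [0,0,0],"spin": 0}
    - {"translation": [0,0,0],"spin": 0}
    - {"translation": [0,0,0],"spin": 0}
  hand: 33

```text
time: 30.2
eef_pos: [0.4423, -0.3384, 0.0259]
orientation: [-0.0, -0.0, 1.0, 0.0]
ft_force: [-0.2, -0.1, -1.0]
opening: 0.0332
grip_force: 0.0
```

play_rows:
  plan:
    - {"translation": [0,0,-30],"spin": 0}
    - {"translation": [0,0,-75],"spin": 0}
    - {"translation": [0,0,-120],"spin": 0}
    - {"translation": [0,0,-165],"spin": 0}
    - {"translation": [0,40,-175],"spin": 0}
    - {"translation": [0,85,-175],"spin": 0}
    - {"translation": [0,130,-175],"spin": 0}
    - {"translation": [0,170,-175],"spin": 0}

```text
time: 31.0
eef_pos: [0.442, -0.1667, 0.201]
orientation: [0.0, -0.0, 1.0, 0.0]
ft_force: [0.2, -0.4, 0.6]
opening: 0.033
grip_force: 0.0
```

play_rows:
  plan:
    - {"translation": [0,40,0],"spin": 0}
    - {"translation": [0,80,0],"spin": 0}
    - {"translation": [0,120,0],"spin": 0}
    - {"translation": [0,150,0],"spin": 0}
    - {"translation": [0,170,0],"spin": 0}
    - {"translation": [0,170,0],"spin": 0}

```text
time: 31.6
eef_pos: [0.4422, 0.0036, 0.201]
orientation: [0.0, -0.001, 1.0, 0.0]
ft_force: [0.2, 0.4, -0.3]
opening: 0.033
grip_force: 0.0
```

Run:
```python
from h import *
c=bot.capture("scene");d=bot.capture("top")
a=cv2.resize(c["color"][110:330,190:520,::-1],(600,400));b=cv2.resize(d["color"][170:290,170:500,::-1],(550,200));o=np.zeros((600,600,3),np.uint8);o[:400]=a;o[400:,:550]=b
cv2.imwrite("pics/fin.png",o);print(bot.read_state()["eef_pos"])
```

```text
[0.44230759 0.00168501 0.20093167]
```

View pics/fin.png

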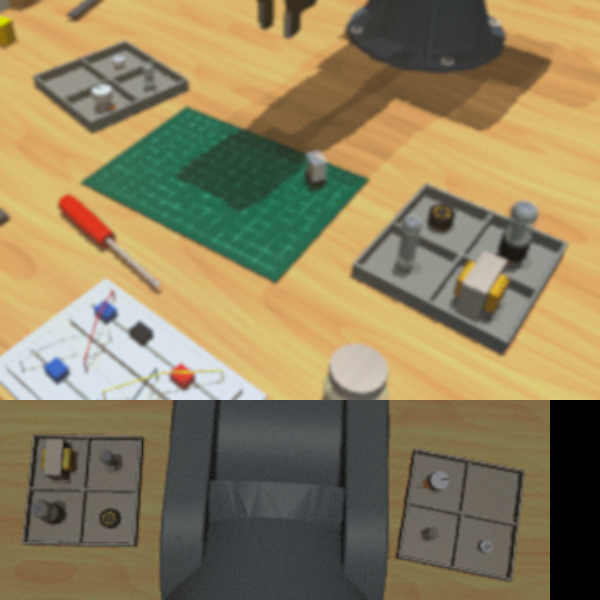

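All five parts stand upright, each in its own compartment: rectifier (48,512), output tube (110,460), octal socket (110,518), preamp tube (430,534), mini socket (486,546). The relay, transformer and volume control are where they started, so I'm handing in.

```bash
python3 -c "
from plant import bot
print(bot.hand_in())"
```

```text
the job is handed in; nothing more can be done
None
```

I placed all five parts upright, each in its own compartment of the right tray, left the relay, transformer and volume control in place, and handed the job in at about 32 s; no verdict came back.

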